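# Load the sterilising cassette in order of use

### The arm

A 6-joint arm with a two-finger parallel gripper is mounted at the origin on a cart in front of the work surface, level with it; the furniture and walls round the work are solid. World frame = base frame: x ahead of the robot, y to its left, z up, the work surface at z = 0. Lengths are in m, angles in rad, forces in N, time in s.
With the tool pointing down it reaches from about 0.375 to 0.9 m from the base axis. Payload 3.1 kg.
Tool frame: the origin (TCP) lies on the centre line of the jaws, within the pads' length; the fingertips stand 25 mm ahead of it and the grasp point (between the pads) lies 6 mm ahead of it (manip.tips_ahead is the distance from the TCP to the fingertips, in m); z points along the fingers, y is the direction in which the jaws open and shut (so a half turn about z gives the same grasp; the last joint's range is limited). The gripper opens to 85 mm and grips with 20 to 120 N. Pads are 22 mm wide; open, the fingers measure 114 mm over their backs; the gripper's body (76 mm by 85 mm) begins 54 mm behind the grasp point. The pads swing forward as they close: fully open they stand 13 mm farther back than shut.
Start: joints at [-1.526, 0.527, 1.433, -0, 1.181, -0.178], TCP at [0.138, -0.61, 0.256] pointing down, gripper open.
Joint ranges: [-3.08, 3.08], [-0.75, 2.2], [0.22, 2.44], [-1.43, 4.57], [0, 2.65], [-2.85, 2.85]. Speed limits (rad/s): [2.79, 2.79, 3.14, 3.14, 3.14, 3.14].

### API

Orientations are given as a unit quaternion [x, y, z, w].
In Python, from station import manip gives the robot as it stands.
- The arm moves only by the tool play_rows, never from a script. Its argument "steps" is a list that holds one entry, the list of rows, each a list of 6 numbers: the shift along the tool's x, y, z in m, then the turn, a rotation vector about the tool's x, y, z in degrees. In form: [[[x, y, z, rx, ry, rz], ...]]. A call has 1 to 10 rows; each row shifts and turns the commanded pose from where the row before left it, along the tool's axes as they then stand; what a row does not reach is not made up. A row lasts 1/8 s, in which the tool goes at most 62.5 mm and 10.7 degrees, less where a joint would pass 70% of its speed; a pose out of reach is approached as far as the arm can. A call is refused whole if a number of a shift passes 0.0625 or a number of a turn 10.7, either way. A call with a gripper value outside its range is refused whole. "fingers" is the opening, from 0 (shut) to 1 (fully open), set as the call begins (left out, the last holds). The fingers move at their own pace and stop on an object; "squeeze" is the grip in N (left out, the last holds). Time passes only in rows, so rows that do not move let the fingers close. It gives the time, the measured TCP pose, the force and the opening at its end, in the units of the state.
- manip.sense(): the state, without advancing time (a new reading comes with each control period).
- manip.snapshot(name): name is "scene" or "top" or "wrist"; returns a dict with "img" (480x640x3 uint8, red, green, blue), "K" (3x3 intrinsics, pixels), "world_from_camera" (4x4, takes a point from camera to world coordinates). Camera axes: x right, y down, z forward; pixel columns grow to the right and rows downward; lengths in m; the calibration is good to about 2 mm. A picture is of the moment at which its call begins. There is no depth.
- manip.sign_off(): hands the job in, once; it reports no verdict.
Trained networks look in a picture, given as the dict that the camera call returned (one of the last four; its "shot" number tells which), for a name from the list of things; names that differ only in an ending like _2 or _b are one class to them, and where a whole thing is asked for, a point or a joint stands for the part that bears it (a point fixed in the world has none). Each returns a list of dicts, best first, with "score" (0 to 1); they miss things now and then, are a little off and sometimes report something else, mostly with a low value. They report only what shows in the picture. A call takes as long as a camera call.
- manip.regions_of(label, picture): "pixels" (480x640 bool, what is visible of it) and "rect" ([left, top, right, bottom] in pixels, round what is visible of it).
- manip.pinpoint(label, picture): "point" ([column, row] in pixels: a listed point, or the origin of a listed thing).
The state is a dict: "t": time; "q": joint angles; "qd": joint speeds; "tau": joint torques, N m; "tcp_pos": TCP position; "tool_rot": TCP orientation; "force": force on the tool from outside, world axes, zero at the start; "ft_torque": the same for the moment, N m; "finger_gap": opening from 0.0 (shut) to 1.0 (fully open).
Only numpy, scipy, OpenCV 4.12 (cv2) and the standard library are available. Lean on these libraries where they do the work, as an engineer would, in place of code of your own. Each camera call takes 0.05 s, during which the arm holds its last target.

### The job

The four instruments on the pale teal drying rest lie in the order in which the dentist will use them. Load them into the steel sterilising cassette in the same left-to-right order, filling its four notches: each lies flat in its own notch across both blue combs, as far along as it lay on the rest and with its far end still pointing away from you. Leave the glass dish and the bur block where they stand.

Things in the scene. Friction and masses are not known exactly. Their poses are not given: they have to be found in the camera images.
- mouth_mirror: Steel mouth mirror with a yellow code ring (at x = -42 mm): 149 mm long, small round mirror at the far end; handle 9 mm wide and thick, from x = -66 to +25 mm: rest it and grip it there. Under 0.1 kg. Origin on its underside, x along it to the far end, z up. At first it lies along a notch of the drying rest, origin 11 mm to +x of the rest's.
- tweezers: Steel dental tweezers with a red code ring (at x = -42 mm): 153 mm long, bent points at the far end; shank 15.5 mm wide, its centreline 3.5 mm to +y of the origin, 9 mm thick, from x = -57 to +36 mm: rest it and grip it there. Under 0.1 kg. Origin on its underside, x along it to the far end, z up. At first it lies along a notch of the drying rest, origin 11 mm to +x of the rest's.
- elevator: Steel root elevator with a green code ring (at x = -42 mm): 128 mm long, thick handle 12 mm wide and thick, short working end, from x = -56 to +30 mm: rest it and grip it there. Under 0.1 kg. Origin on its underside, x along it to the far end, z up. At first it lies along a notch of the drying rest, origin 11 mm to +x of the rest's.
- curette: Steel slim curette with a violet code ring (at x = -42 mm): 172 mm long, a fine tip at each end; handle 9 mm wide and thick, from x = -47 to +47 mm: rest it and grip it there. Under 0.1 kg. Origin on its underside, x along it to the far end, z up. At first it lies along a notch of the drying rest, origin 11 mm to +x of the rest's.
- drying_rest: Pale teal plastic drying rest with dark grey combs, 176 x 232 mm, fixed, where the instruments lie at first. Origin under its centre on the table, x away from the robot, y left. Two combs at x = -23 and +23 mm, 7 mm thick, form 4 notches at y = 75, 25, -25, -75 mm; notch floors flat, 26 mm wide, 28 mm over the table, teeth to 40 mm. Base between the combs 8 mm high, rims below 23 mm.
- cassette: Steel sterilising cassette with blue combs, 200 x 232 mm, fixed, empty at first, left or right of the rest. Origin under its centre on the table, x away from the robot, y left. Two combs at x = -23 and +23 mm, 7 mm thick, form 4 notches at y = 75, 25, -25, -75 mm; notch floors flat, 26 mm wide, 28 mm over the table, teeth to 40 mm. Floor between the combs 6 mm high, walls below 24 mm.
- dappen_dish: small clear glass dish, 33 mm across, 26 mm high, loose, standing in the gap between the two racks; to be left alone. Origin at the centre of its underside, z up.
- bur_block: blue bur block with a clear lid, 46 x 62 mm, 34 mm high, loose, standing on the robot's side of the gap between the racks; to be left alone. Origin at the centre of its underside, z up.

How it is judged:
At the end, for the whole second after the job is handed in: Each instrument lies in the cassette notch of the same place in the row as on the rest (so has moved about the 0.31 m between the racks), down on both combs, within 15 mm of where it lay lengthwise, level within 0.12 rad, not turned round; all at rest. Dish and bur block moved under 20 mm (x of mouth_mirror in the frame of cassette between -0.004 and 0.026 m and y of mouth_mirror in the frame of cassette between -0.09 and 0.09 m and z of mouth_mirror in the frame of cassette between 0.024 and 0.032 m and angle between each of mouth_mirror, tweezers, elevator, curette's own z axis and vertical below 0.12 rad and angle between the x axis of each of mouth_mirror, tweezers, elevator, curette and the x axis of cassette, either way round below 0.25 rad and distance of mouth_mirror from where it was at the start of the episode between 0.2905 and 0.3335 m and ((y of drying_rest in the frame of mouth_mirror above 0 m and y of drying_rest in the frame of cassette above 0 m) or (y of drying_rest in the frame of mouth_mirror below 0 m and y of drying_rest in the frame of cassette below 0 m)) and linear speed of each of mouth_mirror, tweezers, elevator, curette below 0.02 m/s and angular speed of each of mouth_mirror, tweezers, elevator, curette below 0.2 rad/s and x of tweezers in the frame of cassette between -0.004 and 0.026 m and y of tweezers in the frame of cassette between -0.09 and 0.09 m and z of tweezers in the frame of cassette between 0.024 and 0.032 m and distance of tweezers from where it was at the start of the episode between 0.2905 and 0.3335 m and ((y of drying_rest in the frame of tweezers above 0 m and y of drying_rest in the frame of cassette above 0 m) or (y of drying_rest in the frame of tweezers below 0 m and y of drying_rest in the frame of cassette below 0 m)) and x of elevator in the frame of cassette between -0.004 and 0.026 m and y of elevator in the frame of cassette between -0.09 and 0.09 m and z of elevator in the frame of cassette between 0.024 and 0.032 m and distance of elevator from where it was at the start of the episode between 0.2905 and 0.3335 m and ((y of drying_rest in the frame of elevator above 0 m and y of drying_rest in the frame of cassette above 0 m) or (y of drying_rest in the frame of elevator below 0 m and y of drying_rest in the frame of cassette below 0 m)) and x of curette in the frame of cassette between -0.004 and 0.026 m and y of curette in the frame of cassette between -0.09 and 0.09 m and z of curette in the frame of cassette between 0.024 and 0.032 m and distance of curette from where it was at the start of the episode between 0.2905 and 0.3335 m and ((y of drying_rest in the frame of curette above 0 m and y of drying_rest in the frame of cassette above 0 m) or (y of drying_rest in the frame of curette below 0 m and y of drying_rest in the frame of cassette below 0 m))); the robot touches nothing.
It fails at once if the glass dish is displaced by more than 20 mm (distance of dappen_dish from where it was at the start of the episode above 0.02 m).
It fails at once if the bur block is displaced by more than 20 mm (distance of bur_block from where it was at the start of the episode above 0.02 m).
It also fails if it takes over 99 s, if anything falls off the work surface, if the arm or the gripper's body presses on something with over 40 N, if the wrist force passes 120 N, or if a joint passes its speed limit or range.

## Working session

There is one attempt and no reset: what is moved stays moved. The work goes in short steps, Python scripts to look and compute and a tool call to move; the robot and the scene stay as the last step left them, time stands still between calls to the robot, and variables do not carry over. Pictures are saved under pics/ and viewed, and the job is handed in when it is done.

Besides the shell and the picture viewer there is one more tool, called after ">>>" in YAML: its name, and indented under it one key for each argument. play_rows: Moves the arm, as the interface text tells. Its arguments: {"type":"object","properties":{"steps":{"type":"array"},"fingers":{"type":"number"},"squeeze":{"type":"number"}},"required":["steps"]}

```bash
ls; mkdir -p pics; python3 - <<'E'
from station import manip
import cv2
s=manip.sense(); print(s['t'],s['tcp_pos'],s['tool_rot'],s['finger_gap'])
for n in ['scene','top']:
    p=manip.snapshot(n); cv2.imwrite(f'pics/{n}0.png',p['img'][:,:,::-1]); print(n,p['K'],p['world_from_camera'])
    for l in ['mouth_mirror','tweezers','elevator','curette','drying_rest','cassette','dappen_dish','bur_block']:
        for d in manip.pinpoint(l,p)[:2]: print(l,d)
E
```

```text
pics
0.0 [ 0.13810058 -0.60887664  0.25532886] [ 9.93801083e-01  1.11167462e-01  8.62072301e-05 -1.09303624e-03] 1.0031223801634124
scene [[476.51174955   0.         316.29632448]
 [  0.         476.51174955 243.85035466]
 [  0.           0.           1.        ]] [[-0.48005747 -0.41567783  0.77250033 -0.21862216]
 [-0.87685822  0.25325303 -0.408635    0.3595475 ]
 [-0.02577754 -0.87354155 -0.48606653  0.51554118]
 [ 0.          0.          0.          1.        ]]
elevator {'point': [359.6, 230.3], 'score': 0.7}
curette {'point': [357.9, 230.4], 'score': 0.6}
drying_rest {'point': [388.9, 233.2], 'score': 0.59}
cassette {'point': [259.8, 270.0], 'score': 0.63}
bur_block {'point': [366.1, 284.8], 'score': 0.71}
bur_block {'point': [389.0, 238.1], 'score': 0.16}
top [[600.93377857   0.         315.50849693]
 [  0.         600.93377857 237.40758644]
 [  0.           0.           1.        ]] [[-0.02044005 -0.9840211   0.17687478  0.30246524]
 [-0.99965237  0.02306168  0.01277874 -0.01881489]
 [-0.01665358 -0.17655209 -0.9841504   1.04902394]
 [ 0.          0.          0.          1.        ]]
mouth_mirror {'point': [490.1, 204.0], 'score': 0.85}
tweezers {'point': [458.9, 199.9], 'score': 0.58}
elevator {'point': [431.1, 196.1], 'score': 0.78}
drying_rest {'point': [443.1, 208.2], 'score': 0.65}
cassette {'point': [268.2, 196.9], 'score': 0.63}
dappen_dish {'point': [357.3, 181.0], 'score': 0.5}
bur_block {'point': [356.2, 281.9], 'score': 0.62}
```

View pics/top0.png

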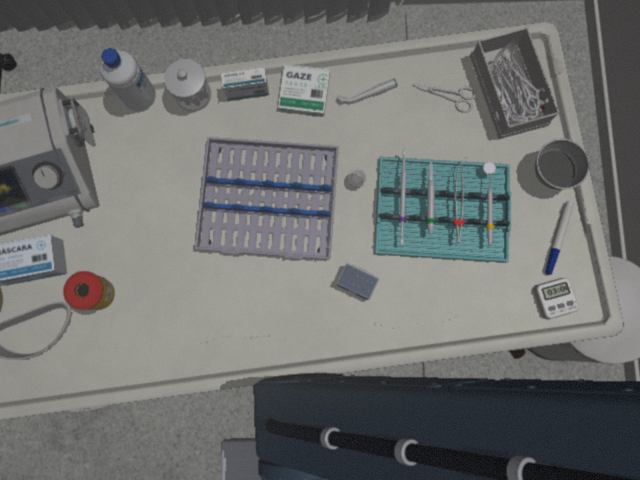

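View pics/scene0.png

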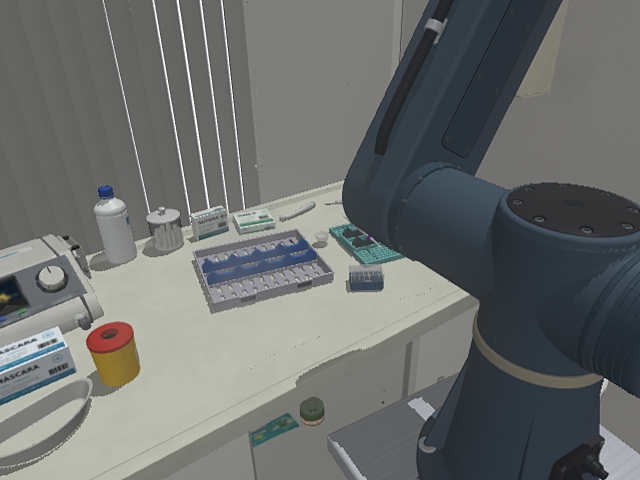

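```bash
cat > h.py <<'E'
import numpy as np, cv2
def ray(p,uv,z):
    K=p['K'];T=p['world_from_camera']
    d=T[:3,:3]@np.linalg.solve(K,[uv[0],uv[1],1.]); o=T[:3,3]
    return o+d*(z-o[2])/d[2]
def proj(p,X):
    T=p['world_from_camera']; X=np.atleast_2d(X)
    c=(X-T[:3,3])@T[:3,:3]; u=c@p['K'].T
    return u[:,:2]/u[:,2:]
E
python3 - <<'E'
from station import manip
from h import *
p=manip.snapshot('top'); im=p['img']; np.savez('top.npz',**{k:p[k] for k in ('img','K','world_from_camera')})
hsv=cv2.cvtColor(im,cv2.COLOR_RGB2HSV)
for l in ['drying_rest','cassette','curette','elevator','tweezers','mouth_mirror']:
    r=manip.regions_of(l,p)
    for d in r[:2]:
        m=d['pixels'].astype(np.uint8); print(l,d['score'],d['rect'],m.sum())
        c=np.argwhere(m)[:,::-1].astype(np.float32)
        rr=cv2.minAreaRect(c); b=cv2.boxPoints(rr)
        z=0.023 if l in('drying_rest','cassette') else 0.035
        print(np.round([ray(p,q,z)[:2] for q in b],4).tolist(), rr[2])
        if l in('drying_rest','cassette'): print('ctr',ray(p,rr[0],0.012))
c=im[120:280,180:350]; cv2.imwrite('pics/c1.png',cv2.resize(c,None,fx=4.5,fy=3.7,interpolation=cv2.INTER_CUBIC)[:,:,::-1])
c=im[140:270,365:520]; cv2.imwrite('pics/r1.png',cv2.resize(c,None,fx=5,fy=4.5,interpolation=cv2.INTER_CUBIC)[:,:,::-1])
E
```

```text
drying_rest 0.94 [375.2, 155.2, 512.6, 263.9] 11943
[[0.4537, -0.1032], [0.6318, -0.1197], [0.6119, -0.3576], [0.4354, -0.3343]] 3.1798298358917236
ctr [ 0.53431209 -0.23114633  0.012     ]
drying_rest 0.67 [485.6, 163.6, 494.7, 245.0] 392
[[0.6152, -0.3041], [0.6147, -0.3234], [0.4681, -0.3127], [0.4686, -0.2939]] 90.0
ctr [ 0.543312   -0.31155349  0.012     ]
cassette 0.69 [197.6, 137.4, 336.0, 259.3] 12420
[[0.4682, 0.2045], [0.6754, 0.1941], [0.6523, -0.0487], [0.4472, -0.0302]] 3.7722837924957275
ctr [0.56172712 0.08071512 0.012     ]
curette 0.8 [397.7, 150.4, 407.1, 242.7] 371
[[0.6372, -0.1537], [0.6369, -0.166], [0.4714, -0.1582], [0.4717, -0.1463]] 90.0
elevator 0.7 [425.9, 160.9, 436.4, 235.3] 460
[[0.4881, -0.1942], [0.6124, -0.2042], [0.6116, -0.2183], [0.4874, -0.2081]] 1.5911402702331543
elevator 0.49 [195.1, 135.3, 337.5, 258.8] 12594
[[0.4667, 0.2027], [0.6727, 0.1906], [0.6477, -0.0492], [0.4439, -0.0291]] 4.258845806121826
tweezers 0.56 [452.8, 219.6, 461.7, 238.4] 86
[[0.4842, -0.2359], [0.5142, -0.2468], [0.5092, -0.261], [0.4794, -0.2501]] 17.10272979736328
tweezers 0.56 [484.2, 160.5, 495.6, 245.4] 463
[[0.6116, -0.3007], [0.611, -0.3216], [0.4661, -0.311], [0.4666, -0.2906]] 90.0
mouth_mirror 0.88 [485.7, 161.2, 497.0, 245.6] 456
[[0.6134, -0.3009], [0.6128, -0.3217], [0.4661, -0.311], [0.4666, -0.2906]] 90.0
```

View pics/c1.png

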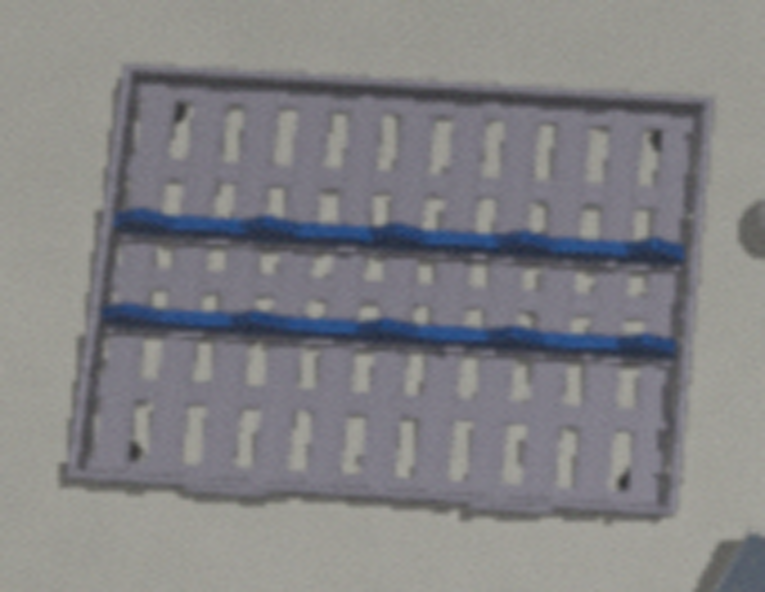

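View pics/r1.png

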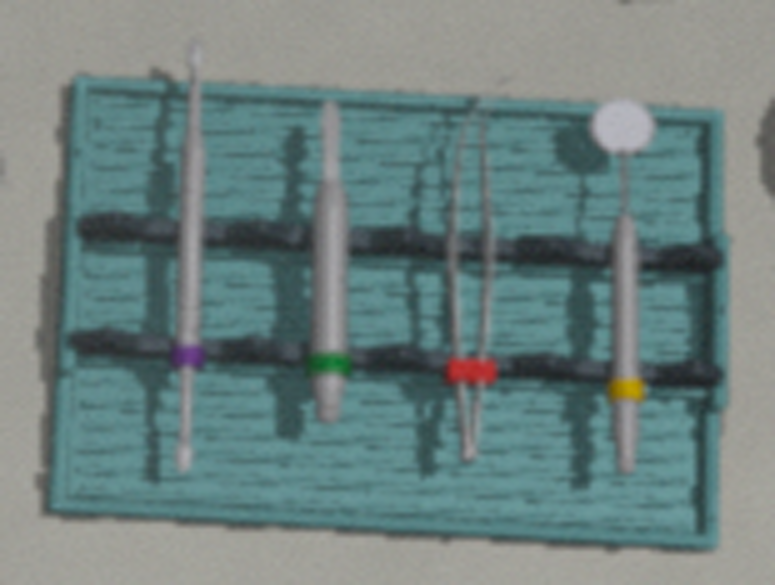

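```bash
cat > fit.py <<'E'
from h import *
from scipy.optimize import minimize
p=dict(np.load('top.npz')); im=p['img']; hsv=cv2.cvtColor(im,cv2.COLOR_RGB2HSV).astype(int)
S=4
def pose(P,X):
    c,s=np.cos(P[2]),np.sin(P[2]); X=np.array(X,float); Y=X.copy()
    Y[:,0]=P[0]+c*X[:,0]-s*X[:,1]; Y[:,1]=P[1]+s*X[:,0]+c*X[:,1]; return Y
def box(x0,x1,y0,y1,z0,z1): return [[x,y,z] for x in(x0,x1) for y in(y0,y1) for z in(z0,z1)]
def render(P,boxes):
    m=np.zeros((480*S,640*S),np.uint8)
    for b in boxes:
        h=cv2.convexHull(((proj(p,pose(P,b))+0.5)*S*16).astype(np.float32)).astype(np.int32)
        cv2.fillConvexPoly(m,h,1,shift=4)
    return m
def fit(mask,boxes,P0):
    M=cv2.resize(mask.astype(np.uint8),None,fx=S,fy=S,interpolation=cv2.INTER_NEAREST)
    f=lambda P:-(lambda r:(r&M).sum()/(r|M).sum())(render(P,boxes))
    sim=np.array([P0]+[np.array(P0)+d for d in np.diag([.012,.012,.05])])
    r=minimize(f,P0,method='Nelder-Mead',options=dict(initial_simplex=sim,xatol=1e-4,fatol=1e-5))
    return r.x,r.fun
H,Sa,V=hsv[...,0],hsv[...,1],hsv[...,2]
reg=np.zeros(H.shape,bool)
def win(m,a): r=np.zeros_like(m); r[a[1]:a[3],a[0]:a[2]]=m[a[1]:a[3],a[0]:a[2]]; return r
blue=win((H>100)&(H<125)&(Sa>110),(190,130,345,265))
W=.112
combs=[]
for x in(-.023,.023):
    combs.append(box(x-.0035,x+.0035,-W,W,.006,.028))
    for y0,y1 in[(-W,-.088),(-.062,-.038),(-.012,.012),(.038,.062),(.088,W)]: combs.append(box(x-.0035,x+.0035,y0,y1,.006,.040))
if __name__=='__main__':
    print('blue px',blue.sum()); 
    print('cass combs',fit(blue,combs,[.562,.081,.08]))
    teal=win((H>78)&(H<98)&(Sa>50),(365,145,520,275)); print('teal',teal.sum())
    k=np.ones((5,5),np.uint8)
    cs,_=cv2.findContours(cv2.morphologyEx(teal.astype(np.uint8),cv2.MORPH_OPEN,np.ones((3,3),np.uint8)),0,2)
    pts=np.vstack([c for c in cs if cv2.contourArea(c)>50])
    tm=np.zeros(H.shape,np.uint8); cv2.fillConvexPoly(tm,cv2.convexHull(pts),1)
    print('rest hull',[fit(tm,[box(-.088,.088,-.116,.116,0,z)],[.534,-.231,.06]) for z in (.0,.021)])
    # cassette outline
    for name,z in (('ring',.033),):pass
    cols=dict(yellow=((20,32),120),red=((0,6),150),green=((50,75),120),violet=((125,150),60))
    for n,((a,b),s) in cols.items():
        m=win((H>=a)&(H<=b)&(Sa>s),(380,200,505,245)); q=np.argwhere(m)
        print(n,len(q), q.mean(0)[::-1], ray(p,q.mean(0)[::-1],.036)[:2])
E
python3 fit.py
```

```text
blue px 898
cass combs (array([ 0.56325539,  0.07798076, -0.11193334]), np.float64(-0.44114485766053496))
teal 10314
rest hull [(array([ 0.53829621, -0.23241156, -0.08842545]), np.float64(-0.9630190332009864)), (array([ 0.53601594, -0.23002491, -0.08105968]), np.float64(-0.9730792049836844))]
yellow 34 [489.91176471 226.05882353] [ 0.49725508 -0.30430595]
red 29 [458.5862069  221.89655172] [ 0.50578646 -0.25140627]
green 27 [430.55555556 220.14814815] [ 0.50998949 -0.20369209]
violet 29 [402.06896552 218.5862069 ] [ 0.51389521 -0.1550559 ]
```

```bash
python3 - <<'E'
from fit import *
for s in (60,80,100):
    b=win((H>100)&(H<125)&(Sa>s)&(V>30),(190,130,345,265)); b=cv2.morphologyEx(b.astype(np.uint8),cv2.MORPH_OPEN,np.ones((2,2)))
    n,l,st,_=cv2.connectedComponentsWithStats(b); b=np.isin(l,[i for i in range(1,n) if st[i,4]>100])
    print(s,b.sum(),[fit(b,combs,P0) for P0 in([.562,.081,-.05],[.565,.075,-.11])])
P,_=fit(b,combs,[.562,.081,-.05])
R=render(P,combs); big=cv2.resize(im[120:280,180:350],None,fx=4,fy=4,interpolation=cv2.INTER_CUBIC)[:,:,::-1].copy()
cs,_=cv2.findContours(R[480:1120,720:1400].copy(),cv2.RETR_LIST,cv2.CHAIN_APPROX_NONE)
cv2.drawContours(big,cs,-1,(0,0,255),1)
h=cv2.convexHull(((proj(p,pose(P,box(-.1,.1,-.116,.116,0,.023)))+.5-[180,120])*4).astype(np.int32)); cv2.polylines(big,[h],True,(0,255,0),1)
cv2.imwrite('pics/ov.png',big)
E
```

```text
60 1403 [(array([ 0.56157414,  0.07688275, -0.10582092]), np.float64(-0.689878866137859)), (array([ 0.56132949,  0.0763237 , -0.09797423]), np.float64(-0.6888138714132269))]
80 1209 [(array([ 0.56137345,  0.07677958, -0.10365151]), np.float64(-0.5945405920506593)), (array([ 0.56118013,  0.07674642, -0.10336085]), np.float64(-0.5945954254795868))]
100 999 [(array([ 0.56179258,  0.07627131, -0.11723287]), np.float64(-0.49221807871297807)), (array([ 0.56166804,  0.07656796, -0.11465385]), np.float64(-0.4922977386160577))]
```

View pics/ov.png

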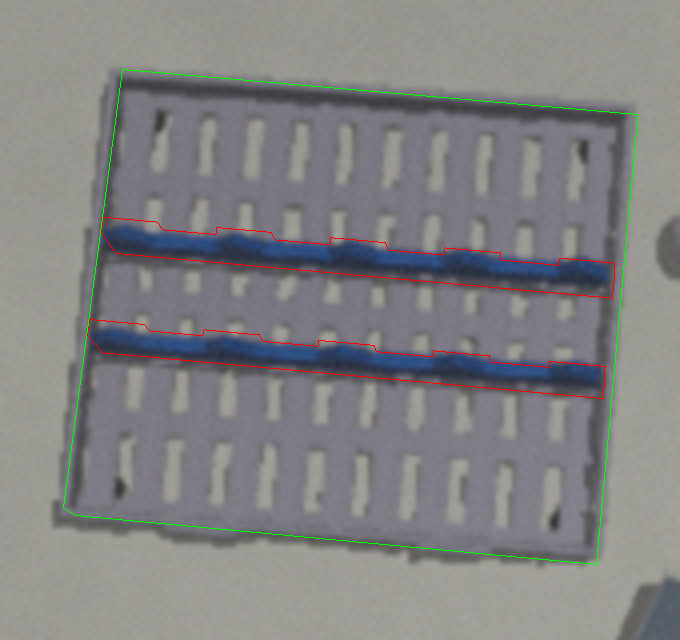

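>>> play_rows:
  steps:
    - [[0,0,0,0,0,9.25],[0,0,0,0,0,9.25],[0.045,-0.052,0,0,0,0],[0.045,-0.052,0,0,0,0],[0.045,-0.052,0,0,0,0],[0.045,-0.052,0,0,0,0],[0.045,-0.052,0,0,0,0],[0.045,-0.052,0,0,0,0],[0.045,-0.052,0,0,0,0],[0.045,-0.051,0,0,0,0]]
  fingers: 0.5
  squeeze: 40

```text
t: 2.5
tcp_pos: [0.5033, -0.265, 0.2566]
tool_rot: [0.999, -0.05, 0.0, 0.0]
force: [-0.1, -1.3, -0.4]
finger_gap: 0.499
```

```bash
cat >> h.py <<'E'
from scipy.spatial.transform import Rotation as Rn
def head(s):
    R=Rn.from_quat(s['tool_rot']).as_matrix(); return R,np.arctan2(R[1,0],R[0,0])
def delta(s,target,yaw=None):
    R,h=head(s); d=R.T@(np.array(target)-s['tcp_pos'])
    return np.round(d,4),'turn z deg',None if yaw is None else round(np.degrees(h-yaw),2)
E
python3 - <<'E'
from station import manip
from h import *
s=manip.sense(); print(s['t'],s['tcp_pos'],head(s)[1],head(s)[0][:,2],s['finger_gap'],manip.tips_ahead)
p=manip.snapshot('wrist'); cv2.imwrite('pics/w1.png',p['img'][:,:,::-1]); np.savez('w1.npz',**{k:p[k] for k in ('img','K','world_from_camera')})
p=manip.snapshot('top'); cv2.imwrite('pics/top1.png',p['img'][:,:,::-1])
E
```

```text
2.5 [ 0.50330361 -0.26503487  0.25659039] -0.10014550051602573 [ 6.21538591e-04 -6.12648038e-04 -9.99999619e-01] 0.49915748335860777 0.025
```

View pics/w1.png

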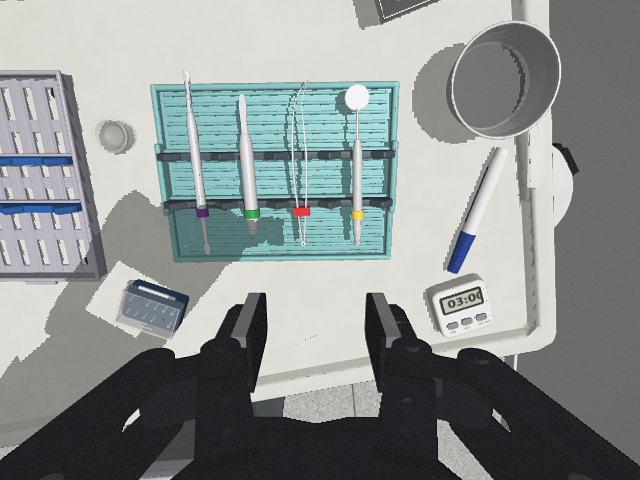

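>>> play_rows:
  steps:
    - [[0,0,0,0,0,0],[0,0,0,0,0,0]]

```text
t: 2.85
tcp_pos: [0.5009, -0.2675, 0.2563]
tool_rot: [0.999, -0.051, -0.0, 0.0]
force: [-0.5, -0.3, -0.2]
finger_gap: 0.501
```

```bash
python3 - <<'E'
from station import manip
from h import *
s=manip.sense(); print(s['t'],s['tcp_pos'],head(s)[1])
p=manip.snapshot('wrist'); cv2.imwrite('pics/w2.png',p['img'][:,:,::-1]); np.savez('w2.npz',**{k:p[k] for k in ('img','K','world_from_camera')})
print(p['world_from_camera'],p['K'])
im=p['img'];hsv=cv2.cvtColor(im,cv2.COLOR_RGB2HSV).astype(int);H,Sa,V=hsv[...,0],hsv[...,1],hsv[...,2]
cols=dict(yellow=((18,32),120),red=((0,6),150),green=((50,75),120),violet=((125,150),60))
for n,((a,b),sx) in cols.items():
    m=((H>=a)&(H<=b)&(Sa>sx)).astype(np.uint8)
    N,l,st,c=cv2.connectedComponentsWithStats(m); i=1+np.argmax(st[1:,4]); print(n,st[i,4],c[i],ray(p,c[i],.036)[:2])
for l in ['mouth_mirror','tweezers','elevator','curette','drying_rest','cassette','dappen_dish','bur_block']:
    for d in manip.pinpoint(l,p)[:1]: print(l,d,ray(p,d['point'],.028 if l not in('drying_rest','cassette','dappen_dish','bur_block') else 0)[:2])
E
```

```text
2.85 [ 0.50094684 -0.26749617  0.25626571] -0.10170798237028193
[[-1.01458089e-01 -9.50280470e-01 -2.94403268e-01  5.74984675e-01]
 [-9.94839812e-01  9.69343102e-02  2.99581055e-02 -2.74138808e-01]
 [ 6.91751160e-05  2.95923584e-01 -9.55211614e-01  3.73878326e-01]
 [ 0.00000000e+00  0.00000000e+00  0.00000000e+00  1.00000000e+00]] [[360.71247815   0.         315.60838731]
 [  0.         360.71247815 241.34692056]
 [  0.           0.           1.        ]]
yellow 101 [354.53465347 212.0990099 ] [ 0.49620846 -0.3035582 ]
red 131 [298.64122137 208.51908397] [ 0.50509782 -0.250769  ]
green 129 [248.56589147 211.23255814] [ 0.50733134 -0.20284562]
violet 107 [198.91588785 210.34579439] [ 0.51299861 -0.15580215]
mouth_mirror {'point': [353.8, 165.3], 'score': 0.79} [ 0.53936214 -0.30670448]
tweezers {'point': [302.1, 161.1], 'score': 0.85} [ 0.54815684 -0.25867519]
elevator {'point': [246.4, 165.8], 'score': 0.63} [ 0.54917238 -0.20595208]
curette {'point': [194.5, 160.6], 'score': 0.83} [ 0.55886201 -0.15824287]
drying_rest {'point': [278.0, 174.2], 'score': 0.91} [ 0.53541379 -0.2313456 ]
dappen_dish {'point': [120.5, 135.5], 'score': 0.9} [ 0.58909331 -0.08053433]
bur_block {'point': [155.2, 301.9], 'score': 0.98} [ 0.4062007 -0.0723976]
```

View pics/w2.png

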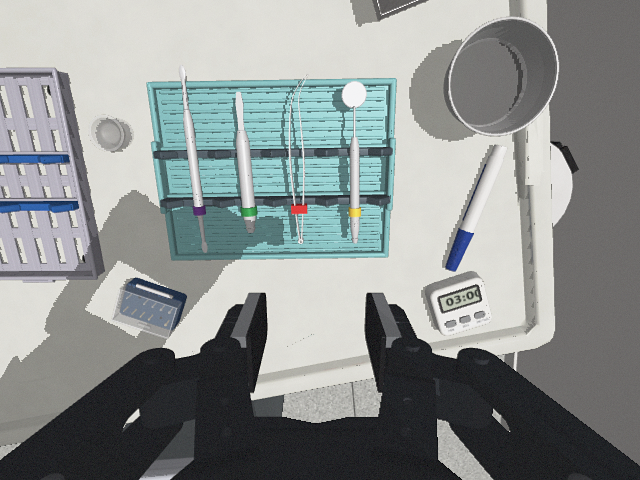

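```bash
cat > axis.py <<'E'
from station import manip
from h import *
def axes(p,labels=('curette','elevator','tweezers','mouth_mirror')):
    out={}
    for l in labels:
        for d in manip.regions_of(l,p)[:1]:
            m=d['pixels']; q=np.argwhere(m)[:,::-1]
            X=np.array([ray(p,a,.033)[:2] for a in q]); c=X.mean(0)
            vx,vy,x0,y0=cv2.fitLine(X.astype(np.float32),cv2.DIST_HUBER,0,.001,.001).ravel()
            if vx<0: vx,vy=-vx,-vy
            t=(X-[x0,y0])@[vx,vy]
            print(l,round(d['score'],2),len(q),'c',np.round([x0,y0],4),'yaw',round(float(np.arctan2(vy,vx)),3),'ends',np.round([[x0+vx*a,y0+vy*a] for a in(t.min(),t.max())],4).tolist(),'len',round(t.max()-t.min(),4))
E
python3 - <<'E'
from axis import *
p=manip.snapshot('wrist'); axes(p)
E
python3 - <<'E'
from axis import *
p=manip.snapshot('top'); axes(p)
E
```

```text
curette 0.67 1383 c [ 0.5568 -0.158 ] yaw -0.072 ends [[0.4696, -0.1518], [0.6386, -0.1639]] len 0.1694
elevator 0.84 1598 c [ 0.5452 -0.2047] yaw -0.068 ends [[0.4856, -0.2006], [0.6131, -0.2093]] len 0.1278
tweezers 0.64 226 c [ 0.4989 -0.2505] yaw -0.073 ends [[0.4704, -0.2484], [0.5288, -0.2527]] len 0.0585
mouth_mirror 0.57 1495 c [ 0.5488 -0.307 ] yaw -0.066 ends [[0.4651, -0.3014], [0.6118, -0.3112]] len 0.1471
curette 0.58 251 c [ 0.5695 -0.1591] yaw -0.073 ends [[0.5226, -0.1557], [0.6358, -0.164]] len 0.1135
elevator 0.67 426 c [ 0.5403 -0.2054] yaw -0.072 ends [[0.4881, -0.2017], [0.6109, -0.2105]] len 0.1231
tweezers 0.61 39 c [ 0.5439 -0.2482] yaw -0.047 ends [[0.531, -0.2476], [0.5576, -0.2489]] len 0.0267
```

```bash
cat > ov.py <<'E'
from h import *
import sys
def pose(P,X):
    c,s=np.cos(P[2]),np.sin(P[2]); X=np.array(X,float); Y=X.copy()
    Y[:,0]=P[0]+c*X[:,0]-s*X[:,1]; Y[:,1]=P[1]+s*X[:,0]+c*X[:,1]; return Y
def overlay(p,P,L,H,wall,S=3):
    im=cv2.resize(p['img'],None,fx=S,fy=S,interpolation=cv2.INTER_CUBIC)[:,:,::-1].copy() if S else None
    return im
def lines(im,p,P,L,wall,S):
    def poly(X,col):
        q=((proj(p,pose(P,X))+.5)*S).astype(np.int32); cv2.polylines(im,[q],True,col,1)
    h=L/2
    poly([[-h,-.116,wall],[h,-.116,wall],[h,.116,wall],[-h,.116,wall]],(0,255,0))
    for x in(-.023,.023):
        for y in(-.05,0,.05): poly([[x-.0035,y-.012,.04],[x+.0035,y-.012,.04],[x+.0035,y+.012,.04],[x-.0035,y+.012,.04]],(0,0,255))
        for y in(-.075,-.025,.025,.075): poly([[x-.0035,y-.013,.028],[x+.0035,y-.013,.028],[x+.0035,y+.013,.028],[x-.0035,y+.013,.028]],(255,0,255))
E
python3 - <<'E'
from ov import *
p=dict(np.load('w2.npz')); S=3
im=cv2.resize(p['img'],None,fx=S,fy=S,interpolation=cv2.INTER_CUBIC)[:,:,::-1].copy()
lines(im,p,(.5365,-.231,-.08),.176,.021,S); lines(im,p,(.560,.0785,-.08),.200,.022,S)
cv2.imwrite('pics/o1.png',im[200:790,430:1220]); 
p=dict(np.load('top.npz')); S=5
im=cv2.resize(p['img'],None,fx=S,fy=S,interpolation=cv2.INTER_CUBIC)[:,:,::-1].copy()
lines(im,p,(.560,.0785,-.08),.200,.022,S); cv2.imwrite('pics/o2.png',im[660:1330,960:1720][:600])
E
```

```text
(no output)
```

View pics/o1.png

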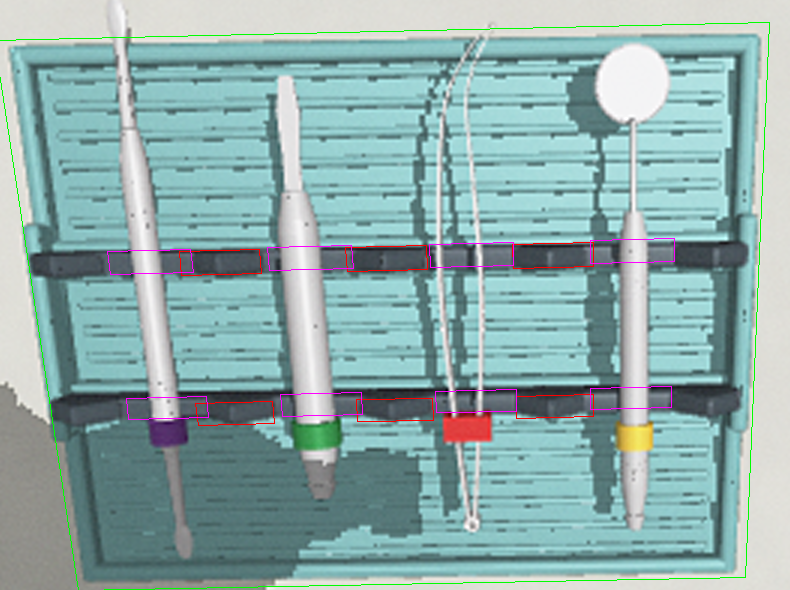

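View pics/o2.png

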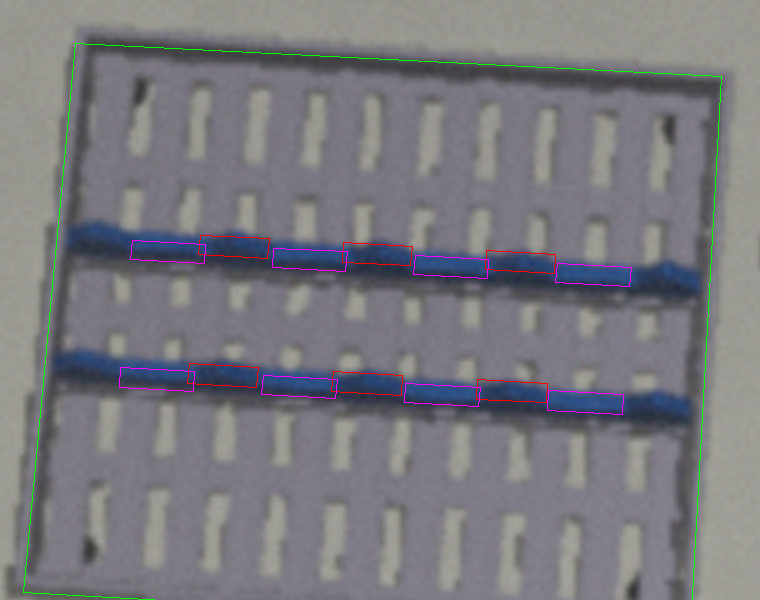

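```bash
python3 - <<'E'
from station import manip
from h import *
s=manip.sense(); print(s['t'],delta(s,(.543,-.157,.10),-.075))
E
```

```text
3.8 (array([ 0.03  , -0.113 ,  0.1563]), 'turn z deg', np.float64(-1.43))
```

>>> play_rows:
  steps:
    - [[0.0075,-0.0283,0.039,0,0,-1.43],[0.0075,-0.0283,0.039,0,0,0],[0.0075,-0.0282,0.039,0,0,0],[0.0075,-0.0282,0.039,0,0,0],[0,0,0,0,0,0],[0,0,0,0,0,0]]
  fingers: 0.4

```text
t: 4.55
tcp_pos: [0.5417, -0.157, 0.101]
tool_rot: [0.999, -0.037, 0.001, 0.001]
force: [0.7, -0.5, 0.3]
finger_gap: 0.4
```

```bash
python3 - <<'E'
from station import manip
from h import *
s=manip.sense(); print(s['t'],s['tcp_pos'],head(s)[1],s['finger_gap'],delta(s,(.543,-.157,.042),-.075))
p=manip.snapshot('wrist'); cv2.imwrite('pics/w3.png',p['img'][:,:,::-1])
E
```

```text
4.55 [ 0.54169678 -0.15700577  0.1009605 ] -0.07472699048409412 0.40003568496484915 (array([ 0.0012, -0.0002,  0.059 ]), 'turn z deg', np.float64(0.02))
```

View pics/w3.png

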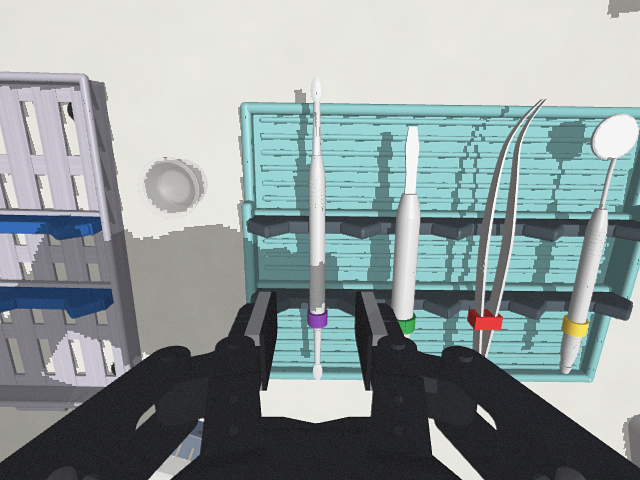

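>>> play_rows:
  steps:
    - [[0.0012,0,0.02,0,0,0],[0,0,0.02,0,0,0],[0,0,0.019,0,0,0],[0,0,0,0,0,0],[0,0,0,0,0,0]]

```text
t: 5.22
tcp_pos: [0.5426, -0.1569, 0.0419]
tool_rot: [0.999, -0.038, 0.001, 0.0]
force: [-0.9, -0.1, 0.0]
finger_gap: 0.403
```

```bash
python3 - <<'E'
from station import manip
from h import *
s=manip.sense(); print(s['t'],s['tcp_pos'],head(s)[1],s['finger_gap'],s['force'])
p=manip.snapshot('wrist'); cv2.imwrite('pics/w4.png',p['img'][:,:,::-1])
E
```

```text
5.225 [ 0.54257645 -0.15693647  0.04194088] -0.07560340770275302 0.40314337166180036 [-0.88488712 -0.06295038  0.03022129]
```

View pics/w4.png

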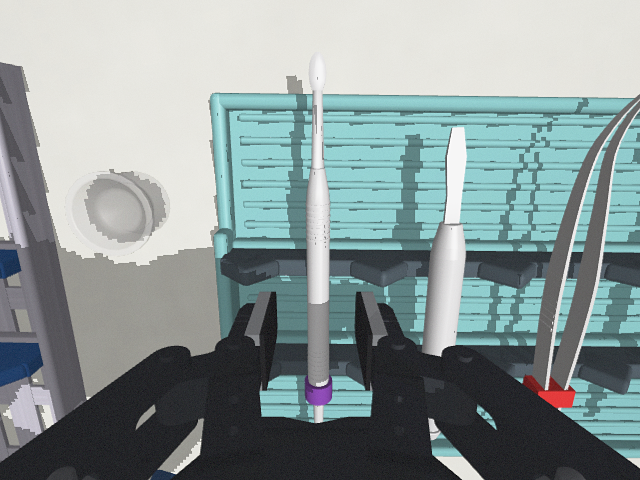

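>>> play_rows:
  steps:
    - [[0,0,0,0,0,0],[0,0,0,0,0,0],[0,0,0,0,0,0],[0,0,0,0,0,0],[0,0,0,0,0,0],[0,0,0,0,0,0]]
  fingers: 0
  squeeze: 40

```text
t: 6.02
tcp_pos: [0.5425, -0.1565, 0.042]
tool_rot: [0.999, -0.037, 0.001, 0.0]
force: [-0.3, -0.4, 4.5]
finger_gap: 0.092
```

>>> play_rows:
  steps:
    - [[0,0,-0.01,0,0,0],[0,0,-0.025,0,0,0],[0,0,-0.025,0,0,0],[0,0,0,0,0,0],[0,0,0,0,0,0]]

```text
t: 6.65
tcp_pos: [0.5417, -0.1561, 0.1009]
tool_rot: [0.999, -0.038, -0.0, -0.0]
force: [-0.6, -0.5, -1.2]
finger_gap: 0.09
```

```bash
python3 - <<'E'
from station import manip
from h import *
s=manip.sense(); print(s['t'],s['tcp_pos'],head(s)[1],s['finger_gap'],s['force'], delta(s,(.5664,.1529,.1),-.075))
p=manip.snapshot('wrist'); cv2.imwrite('pics/w5.png',p['img'][:,:,::-1])
E
```

```text
6.65 [ 0.54169597 -0.15611043  0.10091357] -0.0751220865430918 0.08982972780692598 [-0.64588641 -0.5202345  -1.19647515] (array([ 0.0014, -0.31  ,  0.001 ]), 'turn z deg', np.float64(-0.01))
```

View pics/w5.png

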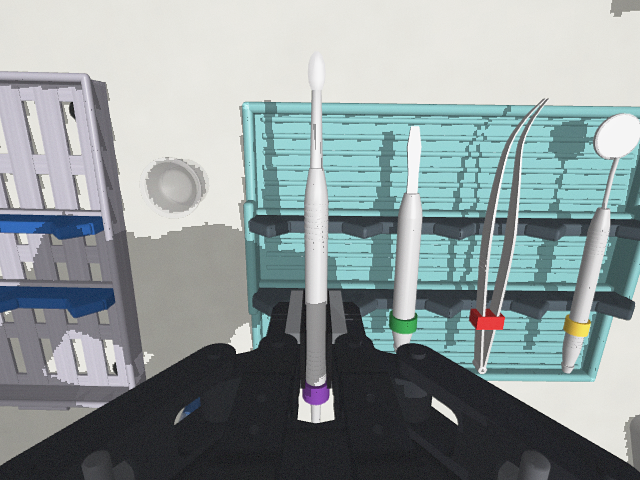

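Curette is held straight in the jaws (cols 305–327, ring at row 394, unchanged from before the lift). Carry it over.

>>> play_rows:
  steps:
    - [[0,-0.02,0,0,0,0],[0,-0.04,0,0,0,0],[0,-0.045,0,0,0,0],[0,-0.05,0,0,0,0],[0,-0.05,0,0,0,0],[0,-0.045,0,0,0,0],[0,-0.04,0,0,0,0],[0.001,-0.02,0,0,0,0],[0,0,0,0,0,0],[0,0,0,0,0,0]]

```text
t: 7.95
tcp_pos: [0.5661, 0.1517, 0.101]
tool_rot: [0.999, -0.038, -0.0, 0.0]
force: [0.9, 0.1, 0.0]
finger_gap: 0.092
```

```bash
python3 - <<'E'
from station import manip
from ov import *
s=manip.sense(); print(s['t'],s['tcp_pos'],head(s)[1],s['finger_gap'],s['force'], delta(s,(.5664,.1529,.1),-.075))
p=manip.snapshot('wrist');im=p['img'][:,:,::-1].copy(); lines(im,p,(.560,.0785,-.083),.2,.022,1); cv2.imwrite('pics/w6.png',im)
E
```

```text
7.95 [0.56610157 0.15170493 0.10102044] -0.07584325743995084 0.0915354975137819 [0.91424762 0.05231751 0.03697168] (array([ 0.0002, -0.0012,  0.001 ]), 'turn z deg', np.float64(-0.05))
```

View pics/w6.png

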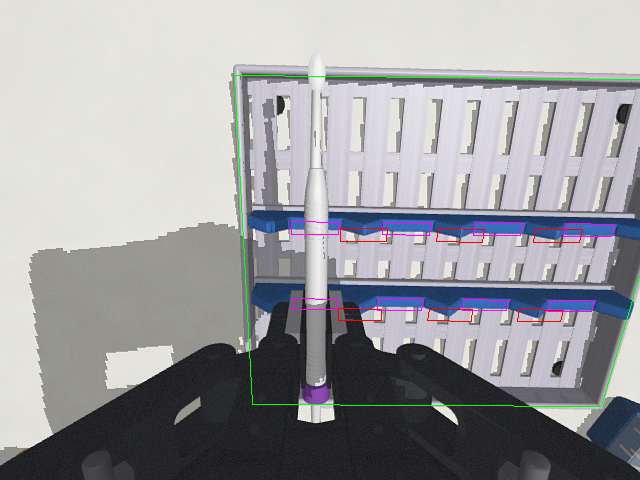

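>>> play_rows:
  steps:
    - [[0.002,-0.001,0.015,0,0,0],[0,0,0.015,0,0,0],[0,0,0.015,0,0,0],[0,0,0.0095,0,0,0],[0,0,0.004,0,0,0],[0,0,0,0,0,0],[0,0,0,0,0,0]]

```text
t: 8.88
tcp_pos: [0.5688, 0.1536, 0.0431]
tool_rot: [0.999, -0.037, 0.0, -0.0]
force: [1.4, 0.2, -0.3]
finger_gap: 0.089
```

```bash
python3 - <<'E'
from station import manip
from ov import *
s=manip.sense(); print(s['t'],s['tcp_pos'],head(s)[1],s['finger_gap'],s['force'])
p=manip.snapshot('wrist');im=p['img'][:,:,::-1].copy(); cv2.imwrite('pics/w7.png',im)
E
```

```text
8.875 [0.56879805 0.1536421  0.04305499] -0.07497162888126747 0.08860524461691535 [ 1.43653205  0.17109795 -0.25340318]
```

View pics/w7.png

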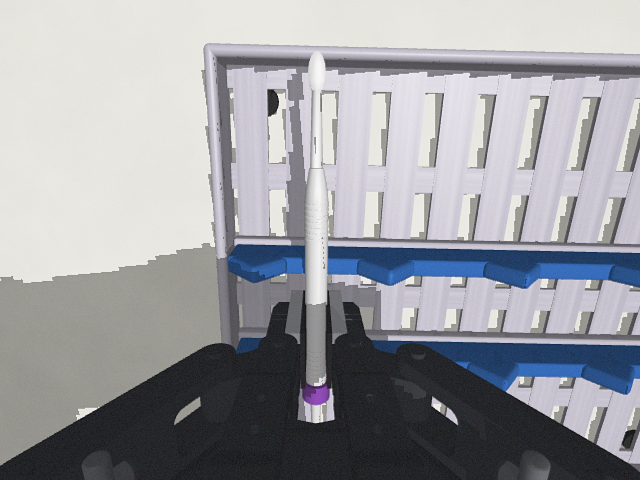

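>>> play_rows:
  steps:
    - [[0,0,0.0005,0,0,0],[0,0,0,0,0,0],[0,0,0,0,0,0],[0,0,0,0,0,0]]
  fingers: 0.4

```text
t: 9.43
tcp_pos: [0.5685, 0.1535, 0.0423]
tool_rot: [0.999, -0.038, 0.0, -0.0]
force: [-0.1, 0.4, 0.1]
finger_gap: 0.397
```

>>> play_rows:
  steps:
    - [[0,0,-0.02,0,0,0],[0,0,-0.02,0,0,0],[0,0,-0.02,0,0,0],[0,0,0,0,0,0],[0,0,0,0,0,0]]

```text
t: 10.05
tcp_pos: [0.568, 0.1535, 0.1018]
tool_rot: [0.999, -0.038, -0.0, 0.0]
force: [0.3, 0.3, -0.1]
finger_gap: 0.4
```

```bash
python3 - <<'E'
from station import manip
from ov import *
from axis import axes
s=manip.sense(); print(s['t'],s['tcp_pos'],head(s)[1],s['finger_gap'],s['force'],delta(s,(.5385,-.2045,.1),-.075))
p=manip.snapshot('wrist');im=p['img'][:,:,::-1].copy(); cv2.imwrite('pics/w8.png',im); axes(p,['curette'])
E
```

```text
10.05 [0.56804335 0.15349475 0.10177854] -0.07512365810127083 0.400069139158831 [ 0.32425772  0.287538   -0.1181374 ] (array([-0.0026,  0.3592,  0.0018]), 'turn z deg', np.float64(-0.01))
curette 0.9 3605 c [0.5829 0.1535] yaw -0.073 ends [[0.4979, 0.1598], [0.6664, 0.1474]] len 0.169
```

View pics/w8.png

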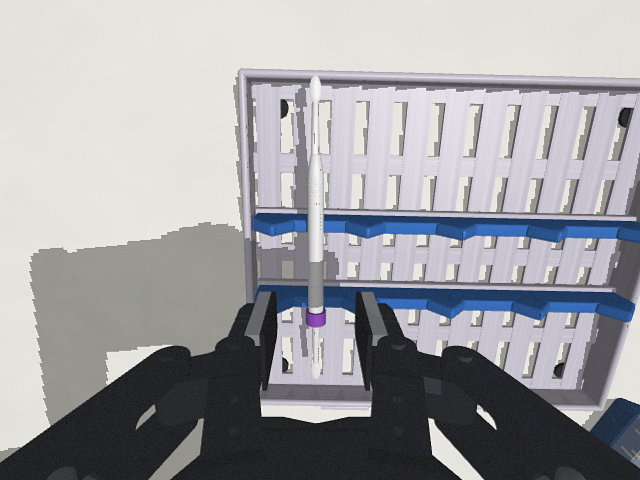

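>>> play_rows:
  steps:
    - [[-0.0026,0.03,0,0,0,0],[0,0.055,0,0,0,0],[0,0.06,0,0,0,0],[0,0.06,0,0,0,0],[0,0.06,0,0,0,0],[0,0.055,0,0,0,0],[0,0.039,0.002,0,0,0],[0,0,0,0,0,0],[0,0,0,0,0,0]]

```text
t: 11.28
tcp_pos: [0.5382, -0.2035, 0.0995]
tool_rot: [0.999, -0.038, -0.001, -0.001]
force: [0.8, 0.4, -0.4]
finger_gap: 0.404
```

```bash
python3 - <<'E'
from station import manip
from ov import *
from axis import axes
s=manip.sense(); print(s['t'],s['tcp_pos'],head(s)[1],s['finger_gap'],s['force'],delta(s,(.5385,-.2045,.042),-.075))
p=manip.snapshot('wrist');im=p['img'][:,:,::-1].copy(); lines(im,p,(.5355,-.231,-.092),.176,.021,1); cv2.imwrite('pics/w9.png',im); axes(p,['elevator','tweezers','mouth_mirror'])
E
```

```text
11.275 [ 0.53818401 -0.20345058  0.09950005] -0.07555985054759658 0.4042536856275245 [ 0.76250807  0.37761887 -0.40637432] (array([0.0005, 0.0011, 0.0575]), 'turn z deg', np.float64(-0.03))
elevator 0.64 4345 c [ 0.5467 -0.2051] yaw -0.065 ends [[0.4842, -0.2011], [0.6143, -0.2095]] len 0.1304
tweezers 0.9 2480 c [ 0.5612 -0.2581] yaw -0.073 ends [[0.4932, -0.2532], [0.614, -0.262]] len 0.1211
mouth_mirror 0.81 4644 c [ 0.5527 -0.3069] yaw -0.055 ends [[0.4717, -0.3024], [0.6118, -0.3101]] len 0.1403
```

View pics/w9.png

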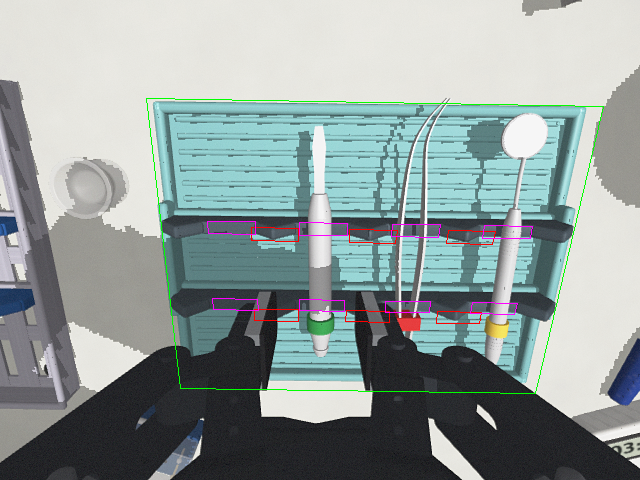

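>>> play_rows:
  steps:
    - [[0.0005,0.001,0.02,0,0,0],[0,0,0.02,0,0,0],[0,0,0.0175,0,0,0],[0,0,0,0,0,0]]

```text
t: 11.98
tcp_pos: [0.5386, -0.2042, 0.0415]
tool_rot: [0.999, -0.037, -0.001, -0.001]
force: [0.0, 0.8, -0.2]
finger_gap: 0.397
```

>>> play_rows:
  steps:
    - [[0,0,0,0,0,0],[0,0,0,0,0,0],[0,0,0,0,0,0],[0,0,0,0,0,0],[0,0,0,0,0,0]]
  fingers: 0

```text
t: 12.6
tcp_pos: [0.5397, -0.2055, 0.0434]
tool_rot: [0.999, -0.038, 0.0, 0.0]
force: [-0.1, 1.4, 4.5]
finger_gap: 0.135
```

>>> play_rows:
  steps:
    - [[0,0,-0.01,0,0,0],[0,0,-0.025,0,0,0],[0,0,-0.025,0,0,0],[0,0,0,0,0,0],[0,0,0,0,0,0]]

```text
t: 13.22
tcp_pos: [0.5389, -0.2051, 0.1024]
tool_rot: [0.999, -0.038, -0.0, -0.0]
force: [0.7, 0.1, -1.2]
finger_gap: 0.137
```

```bash
python3 - <<'E'
from station import manip
from ov import *
s=manip.sense(); print(s['t'],s['tcp_pos'],head(s)[1],s['finger_gap'],s['force'],delta(s,(.5385+.0265,-.204+.309,.1),-.075))
p=manip.snapshot('wrist');im=p['img'][:,:,::-1].copy(); cv2.imwrite('pics/w10.png',im)
E
```

```text
13.225 [ 0.53893458 -0.20506465  0.10244225] -0.07508652168078007 0.13685649154381319 [ 0.65879297  0.0826041  -1.16960938] (array([ 0.0027, -0.3111,  0.0026]), 'turn z deg', np.float64(-0.0))
```

View pics/w10.png

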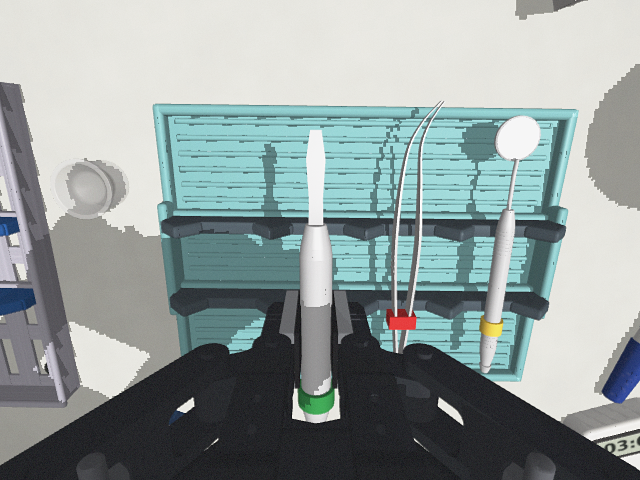

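>>> play_rows:
  steps:
    - [[0,-0.02,0,0,0,0],[0,-0.04,0,0,0,0],[0,-0.045,0,0,0,0],[0,-0.05,0,0,0,0],[0,-0.05,0,0,0,0],[0,-0.045,0,0,0,0],[0,-0.04,0,0,0,0],[0.0027,-0.021,0,0,0,0],[0,0,0,0,0,0],[0,0,0,0,0,0]]

```text
t: 14.52
tcp_pos: [0.5652, 0.1038, 0.1025]
tool_rot: [0.999, -0.038, -0.0, 0.0]
force: [0.3, -1.1, -1.4]
finger_gap: 0.131
```

```bash
python3 - <<'E'
from station import manip
from ov import *
s=manip.sense(); print(s['t'],s['tcp_pos'],head(s)[1],s['finger_gap'],s['force'],delta(s,(.565,.1045,.043),-.075))
p=manip.snapshot('wrist');im=p['img'][:,:,::-1].copy(); lines(im,p,(.562,.0785,-.092),.2,.022,1); cv2.imwrite('pics/w11.png',im)
E
```

```text
14.525 [0.56519991 0.10383757 0.1025389 ] -0.07561410493987851 0.13064624418676396 [ 0.27806359 -1.13077383 -1.44364894] (array([-0.0002, -0.0007,  0.0595]), 'turn z deg', np.float64(-0.04))
```

View pics/w11.png

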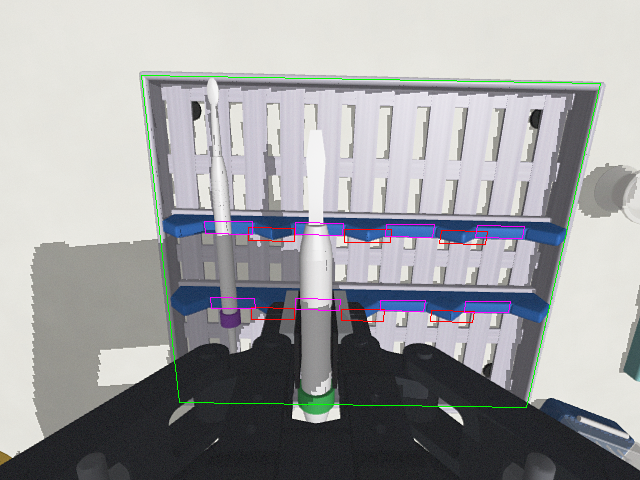

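>>> play_rows:
  steps:
    - [[0,0,0.015,0,0,0],[0,0,0.015,0,0,0],[0,0,0.015,0,0,0],[0,0,0.0105,0,0,0],[0,0,0.004,0,0,0],[0,0,0,0,0,0],[0,0,0,0,0,0]]

```text
t: 15.45
tcp_pos: [0.5655, 0.1047, 0.0434]
tool_rot: [0.999, -0.037, 0.0, 0.0]
force: [-0.5, -1.0, 1.2]
finger_gap: 0.135
```

>>> play_rows:
  steps:
    - [[0,0,0,0,0,0],[0,0,0,0,0,0],[0,0,0,0,0,0],[0,0,0,0,0,0]]
  fingers: 0.4

```text
t: 15.95
tcp_pos: [0.5654, 0.1046, 0.0433]
tool_rot: [0.999, -0.038, 0.0, -0.0]
force: [-0.8, 0.4, 0.5]
finger_gap: 0.4
```

>>> play_rows:
  steps:
    - [[0,0,-0.02,0,0,0],[0,0,-0.02,0,0,0],[0,0,-0.02,0,0,0],[0,0,0,0,0,0],[0,0,0,0,0,0]]

```text
t: 16.58
tcp_pos: [0.565, 0.1046, 0.1028]
tool_rot: [0.999, -0.038, -0.0, -0.0]
force: [-0.1, 0.6, -0.3]
finger_gap: 0.401
```

```bash
python3 - <<'E'
from station import manip
from ov import *
from axis import axes
s=manip.sense(); print(s['t'],s['tcp_pos'],head(s)[1],s['finger_gap'],s['force'],delta(s,(.534,-.2555,.1),-.075))
p=manip.snapshot('wrist');im=p['img'][:,:,::-1].copy(); cv2.imwrite('pics/w12.png',im); axes(p,['elevator','curette'])
E
```

```text
16.575 [0.5650001  0.10462566 0.10279038] -0.07516580618941424 0.4007233115808602 [-0.14624541  0.56603383 -0.29842545] (array([-0.0039,  0.3614,  0.0028]), 'turn z deg', np.float64(-0.01))
elevator 0.86 4126 c [0.5847 0.1044] yaw -0.076 ends [[0.5098, 0.1101], [0.6395, 0.1002]] len 0.1301
curette 0.84 3399 c [0.5975 0.1524] yaw -0.082 ends [[0.5311, 0.1579], [0.6662, 0.1468]] len 0.1356
```

View pics/w12.png

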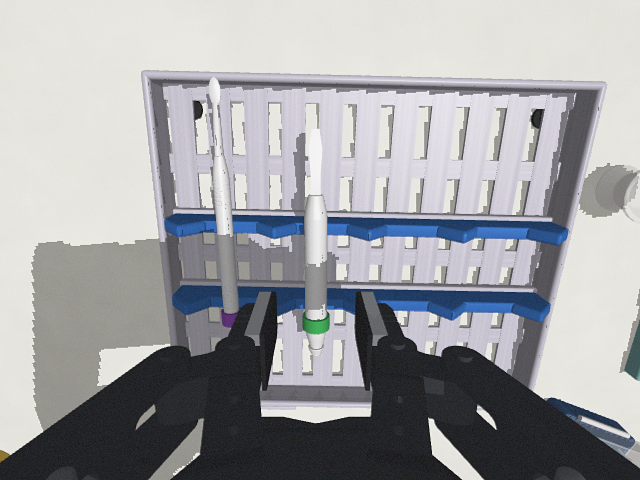

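>>> play_rows:
  steps:
    - [[-0.0035,0.03,0,0,0,0],[0,0.055,0,0,0,0],[0,0.06,0,0,0,0],[0,0.06,0,0,0,0],[0,0.06,0,0,0,0],[0,0.055,0,0,0,0],[0,0.04,0.003,0,0,0],[0,0,0,0,0,0],[0,0,0,0,0,0]]

```text
t: 17.85
tcp_pos: [0.5342, -0.2534, 0.0995]
tool_rot: [0.999, -0.038, -0.001, -0.001]
force: [1.1, 1.1, -0.6]
finger_gap: 0.399
```

```bash
python3 - <<'E'
from station import manip
from ov import *
s=manip.sense(); print(s['t'],s['tcp_pos'],head(s)[1],s['finger_gap'],s['force'])
p=manip.snapshot('wrist'); S=3; im=cv2.resize(p['img'],None,fx=S,fy=S,interpolation=cv2.INTER_CUBIC)[:,:,::-1].copy()
np.savez('w13.npz',**{k:p[k] for k in ('img','K','world_from_camera')})
R,h=head(s)
for y,c in((0,(0,0,255)),(-.00775,(255,0,0)),(.00775,(255,0,0))):
    q=[s['tcp_pos']+R[:,0]*a+R[:,1]*y for a in(-.05,0,.0125,.06)]
    for r in q: r[2]=.037
    u=((proj(p,np.array(q))+.5)*S).astype(int); cv2.polylines(im,[u.reshape(-1,1,2)],False,c,1)
    for a in u[1:3]: cv2.circle(im,tuple(map(int,a)),4,c,1)
cv2.imwrite('pics/w13.png',im[270:1000,600:1350])
E
```

```text
17.85 [ 0.53416612 -0.25336347  0.09952763] -0.07566235312562918 0.3994560171690399 [ 1.06514606  1.14117858 -0.59771844]
```

View pics/w13.png

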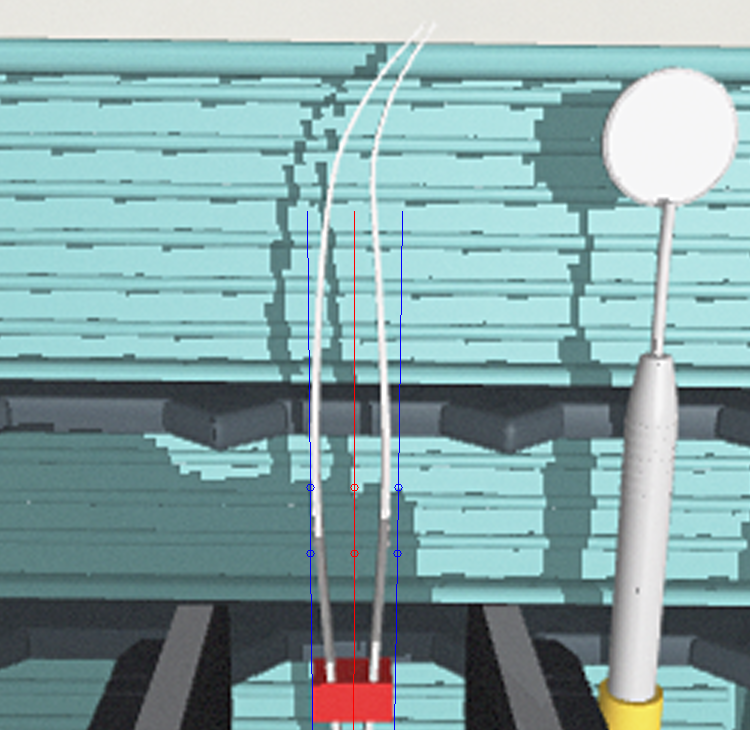

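>>> play_rows:
  steps:
    - [[0.001,0,0.02,0,0,0],[0,0,0.02,0,0,0],[0,0,0.0175,0,0,0],[0,0,0,0,0,0]]

```text
t: 18.4
tcp_pos: [0.5351, -0.2525, 0.0414]
tool_rot: [0.999, -0.037, -0.001, -0.001]
force: [-0.4, -0.1, -0.5]
finger_gap: 0.402
```

>>> play_rows:
  steps:
    - [[0,0,0,0,0,0],[0,0,0,0,0,0],[0,0,0,0,0,0],[0,0,0,0,0,0],[0,0,0,0,0,0]]
  fingers: 0

```text
t: 19.02
tcp_pos: [0.5361, -0.2544, 0.0433]
tool_rot: [0.999, -0.038, 0.0, 0.0]
force: [-0.7, 0.6, 2.9]
finger_gap: 0.168
```

>>> play_rows:
  steps:
    - [[0,0,-0.01,0,0,0],[0,0,-0.025,0,0,0],[0,0,-0.025,0,0,0],[0,0,0,0,0,0],[0,0,0,0,0,0]]

```text
t: 19.65
tcp_pos: [0.5355, -0.2539, 0.1025]
tool_rot: [0.999, -0.038, -0.0, -0.0]
force: [-0.3, -0.8, 0.7]
finger_gap: 0.174
```

```bash
python3 - <<'E'
from station import manip
from ov import *
s=manip.sense(); print(s['t'],s['tcp_pos'],head(s)[1],s['finger_gap'],s['force'],delta(s,(.5352+.0262,-.2534+.309,.1),-.075))
p=manip.snapshot('wrist');im=p['img'][:,:,::-1].copy(); cv2.imwrite('pics/w14.png',im)
E
```

```text
19.65 [ 0.53550428 -0.2539296   0.10249337] -0.07521363719610269 0.17384488986959987 [-0.27019121 -0.77989423  0.74432669] (array([ 0.0026, -0.3106,  0.0026]), 'turn z deg', np.float64(-0.01))
```

View pics/w14.png

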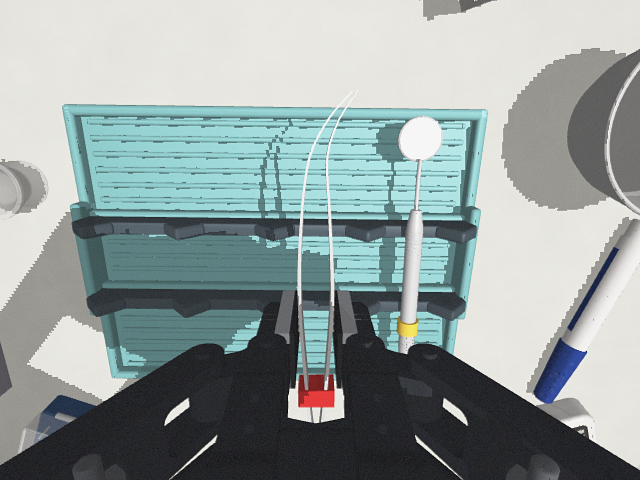

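>>> play_rows:
  steps:
    - [[0,-0.02,0,0,0,0],[0,-0.04,0,0,0,0],[0,-0.045,0,0,0,0],[0,-0.05,0,0,0,0],[0,-0.05,0,0,0,0],[0,-0.045,0,0,0,0],[0,-0.04,0,0,0,0],[0.0026,-0.021,0,0,0,0],[0,0,0,0,0,0],[0,0,0,0,0,0]]

```text
t: 20.95
tcp_pos: [0.5611, 0.0559, 0.1024]
tool_rot: [0.999, -0.037, -0.001, 0.0]
force: [0.2, -0.2, -0.9]
finger_gap: 0.166
```

```bash
python3 - <<'E'
from station import manip
from ov import *
s=manip.sense(); print(s['t'],s['tcp_pos'],head(s)[1],s['finger_gap'],s['force'],delta(s,(.5618,.0552,.043),-.075))
p=manip.snapshot('wrist');im=p['img'][:,:,::-1].copy(); lines(im,p,(.562,.0785,-.092),.2,.022,1); cv2.imwrite('pics/w15.png',im)
E
```

```text
20.95 [0.56107647 0.05587712 0.10235042] -0.07462740687932495 0.1656434083205997 [ 0.24338365 -0.15624535 -0.93295611] (array([0.0009, 0.0006, 0.0593]), 'turn z deg', np.float64(0.02))
```

View pics/w15.png

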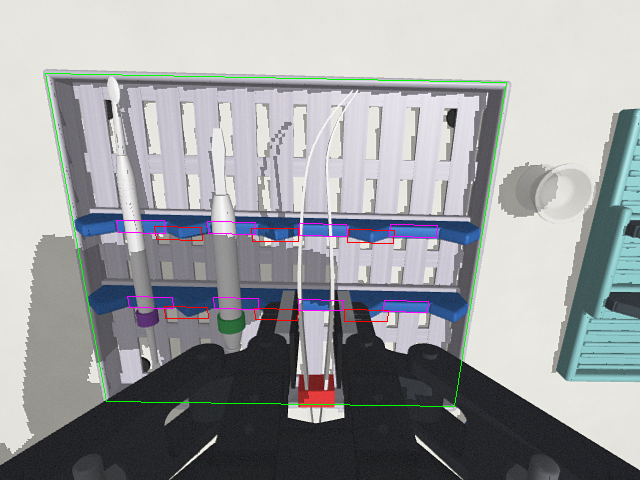

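>>> play_rows:
  steps:
    - [[0.001,0.0013,0.015,0,0,0],[0,0,0.015,0,0,0],[0,0,0.015,0,0,0],[0,0,0.0105,0,0,0],[0,0,0.004,0,0,0],[0,0,0,0,0,0],[0,0,0,0,0,0]]

```text
t: 21.88
tcp_pos: [0.5629, 0.0544, 0.0434]
tool_rot: [0.999, -0.037, 0.0, 0.0]
force: [-0.5, 0.0, -0.5]
finger_gap: 0.166
```

>>> play_rows:
  steps:
    - [[0,0,0,0,0,0],[0,0,0,0,0,0],[0,0,0,0,0,0],[0,0,0,0,0,0]]
  fingers: 0.4

```text
t: 22.38
tcp_pos: [0.5627, 0.0544, 0.0433]
tool_rot: [0.999, -0.038, 0.0, -0.0]
force: [0.3, 0.5, 0.7]
finger_gap: 0.4
```

>>> play_rows:
  steps:
    - [[0,0,-0.02,0,0,0],[0,0,-0.02,0,0,0],[0,0,-0.02,0,0,0],[0,0,0,0,0,0],[0,0,0,0,0,0]]

```text
t: 23.0
tcp_pos: [0.5623, 0.0544, 0.1028]
tool_rot: [0.999, -0.038, -0.0, -0.0]
force: [0.4, 0.2, -0.2]
finger_gap: 0.399
```

```bash
python3 - <<'E'
from station import manip
from ov import *
from axis import axes
s=manip.sense(); print(s['t'],s['tcp_pos'],head(s)[1],s['finger_gap'],s['force'],delta(s,(.530,-.3050,.1),-.075))
p=manip.snapshot('wrist');im=p['img'][:,:,::-1].copy(); cv2.imwrite('pics/w16.png',im); axes(p,['elevator','curette','tweezers'])
E
```

```text
23.0 [0.56231038 0.05440741 0.1028124 ] -0.07519869207629842 0.39900786290581536 [ 0.39977787  0.23540501 -0.24893192] (array([-0.0052,  0.3608,  0.0028]), 'turn z deg', np.float64(-0.01))
elevator 0.79 3841 c [0.5794 0.1052] yaw -0.09 ends [[0.5232, 0.1103], [0.6396, 0.0998]] len 0.1169
curette 0.73 3925 c [0.5925 0.1525] yaw -0.078 ends [[0.5159, 0.1585], [0.6665, 0.1467]] len 0.151
tweezers 0.67 1419 c [0.542  0.0567] yaw -0.098 ends [[0.4944, 0.0614], [0.6275, 0.0483]] len 0.1338
```

View pics/w16.png

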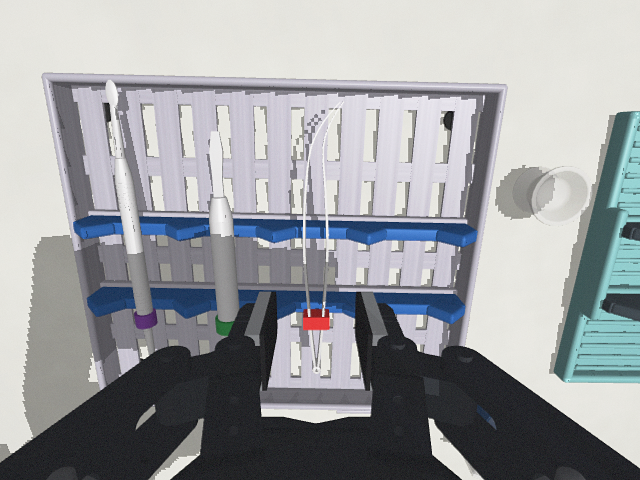

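>>> play_rows:
  steps:
    - [[-0.005,0.03,0,0,0,0],[0,0.055,0,0,0,0],[0,0.06,0,0,0,0],[0,0.06,0,0,0,0],[0,0.06,0,0,0,0],[0,0.055,0,0,0,0],[0,0.041,0.003,0,0,0],[0,0,0,0,0,0],[0,0,0,0,0,0]]

```text
t: 24.32
tcp_pos: [0.53, -0.3044, 0.0996]
tool_rot: [0.999, -0.038, -0.001, -0.001]
force: [0.3, 0.5, -0.1]
finger_gap: 0.402
```

```bash
python3 - <<'E'
from station import manip
from ov import *
from axis import axes
s=manip.sense(); print(s['t'],s['tcp_pos'],head(s)[1],s['finger_gap'],s['force'],delta(s,(.530,-.3055,.042),-.075))
p=manip.snapshot('wrist');im=p['img'][:,:,::-1].copy(); lines(im,p,(.5355,-.231,-.092),.176,.021,1); cv2.imwrite('pics/w17.png',im); axes(p,['mouth_mirror'])
E
```

```text
24.325 [ 0.52997044 -0.30437326  0.09956393] -0.07557716109211819 0.4022414382665388 [ 0.25906372  0.50986382 -0.07797453] (array([0.0002, 0.0012, 0.0576]), 'turn z deg', np.float64(-0.03))
mouth_mirror 0.64 4232 c [ 0.5522 -0.3074] yaw -0.064 ends [[0.464, -0.3017], [0.612, -0.3112]] len 0.1483
```

View pics/w17.png

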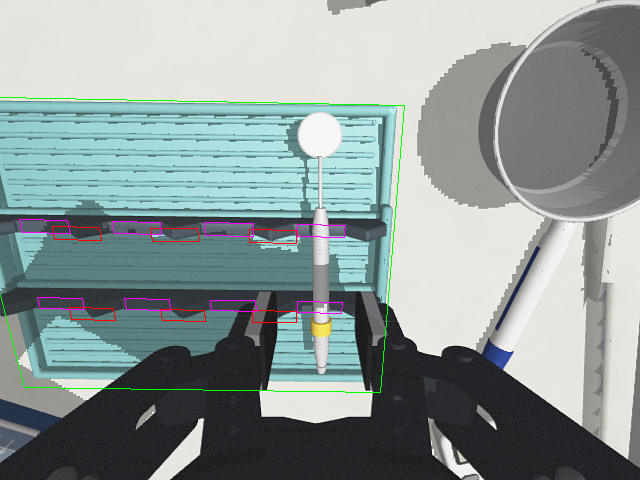

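>>> play_rows:
  steps:
    - [[0,0.001,0.02,0,0,0],[0,0,0.02,0,0,0],[0,0,0.0175,0,0,0],[0,0,0,0,0,0]]

```text
t: 24.92
tcp_pos: [0.5293, -0.305, 0.0403]
tool_rot: [0.999, -0.037, -0.002, -0.002]
force: [-0.8, -0.3, -0.9]
finger_gap: 0.398
```

>>> play_rows:
  steps:
    - [[0,0,0,0,0,0],[0,0,0,0,0,0],[0,0,0,0,0,0],[0,0,0,0,0,0],[0,0,0,0,0,0],[0,0,0,0,0,0]]
  fingers: 0

```text
t: 25.68
tcp_pos: [0.5307, -0.3063, 0.0432]
tool_rot: [0.999, -0.038, 0.0, 0.0]
force: [-0.3, 0.1, 1.7]
finger_gap: 0.093
```

>>> play_rows:
  steps:
    - [[0,0,-0.01,0,0,0],[0,0,-0.025,0,0,0],[0,0,-0.025,0,0,0],[0,0,0,0,0,0],[0,0,0,0,0,0]]

```text
t: 26.3
tcp_pos: [0.5302, -0.3059, 0.1024]
tool_rot: [0.999, -0.038, -0.0, -0.0]
force: [0.5, -0.1, -0.4]
finger_gap: 0.096
```

```bash
python3 - <<'E'
from station import manip
from ov import *
s=manip.sense(); print(s['t'],s['tcp_pos'],head(s)[1],s['finger_gap'],s['force'],delta(s,(.530+.0262,-.3055+.309,.1),-.075))
p=manip.snapshot('wrist');im=p['img'][:,:,::-1].copy(); cv2.imwrite('pics/w18.png',im)
E
```

```text
26.3 [ 0.53019584 -0.30590106  0.10241564] -0.07513170656660624 0.09634793527752854 [ 0.48888877 -0.05027102 -0.42392791] (array([ 0.0027, -0.3105,  0.0026]), 'turn z deg', np.float64(-0.01))
```

View pics/w18.png

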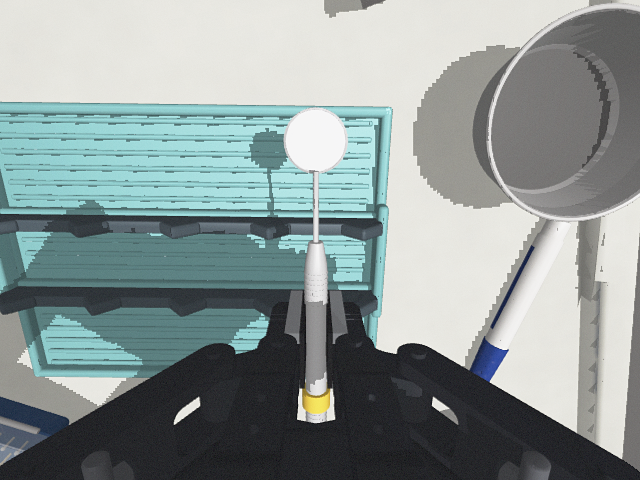

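>>> play_rows:
  steps:
    - [[0,-0.02,0,0,0,0],[0,-0.04,0,0,0,0],[0,-0.045,0,0,0,0],[0,-0.05,0,0,0,0],[0,-0.05,0,0,0,0],[0,-0.045,0,0,0,0],[0,-0.04,0,0,0,0],[0.0027,-0.0205,0,0,0,0],[0,0,0,0,0,0],[0,0,0,0,0,0]]

```text
t: 27.6
tcp_pos: [0.5559, 0.0034, 0.1024]
tool_rot: [0.999, -0.037, -0.001, -0.0]
force: [-0.1, -0.1, 0.1]
finger_gap: 0.091
```

```bash
python3 - <<'E'
from station import manip
from ov import *
s=manip.sense(); print(s['t'],s['tcp_pos'],head(s)[1],s['finger_gap'],s['force'],delta(s,(.5565,.0037,.043),-.075))
p=manip.snapshot('wrist');im=p['img'][:,:,::-1].copy(); lines(im,p,(.562,.0785,-.092),.2,.022,1); cv2.imwrite('pics/w19.png',im)
E
```

```text
27.6 [0.55594759 0.0033599  0.1023998 ] -0.07466989823733985 0.09078157192525507 [-0.09184526 -0.10786515  0.06097427] (array([ 0.0006, -0.0004,  0.0594]), 'turn z deg', np.float64(0.02))
```

View pics/w19.png

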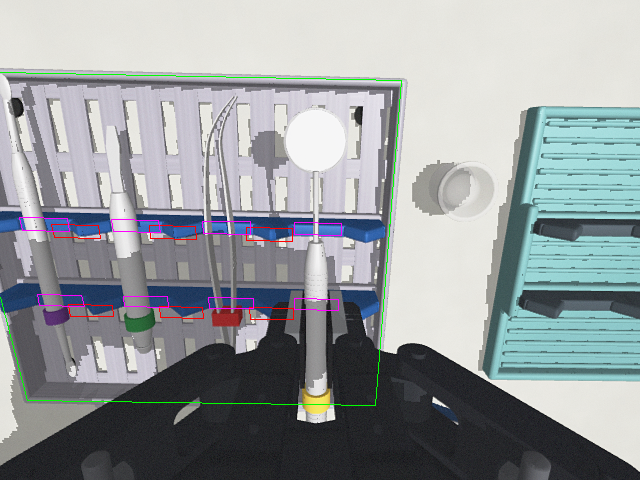

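>>> play_rows:
  steps:
    - [[0.0005,0,0.015,0,0,0],[0,0,0.015,0,0,0],[0,0,0.015,0,0,0],[0,0,0.0105,0,0,0],[0,0,0.004,0,0,0],[0,0,0,0,0,0],[0,0,0,0,0,0]]

```text
t: 28.52
tcp_pos: [0.5573, 0.0031, 0.0434]
tool_rot: [0.999, -0.038, 0.0, 0.0]
force: [0.5, 0.1, -0.0]
finger_gap: 0.092
```

>>> play_rows:
  steps:
    - [[0,0,0,0,0,0],[0,0,0,0,0,0],[0,0,0,0,0,0],[0,0,0,0,0,0]]
  fingers: 0.4

```text
t: 29.02
tcp_pos: [0.5571, 0.0032, 0.0433]
tool_rot: [0.999, -0.038, 0.0, -0.0]
force: [0.5, 0.6, 0.1]
finger_gap: 0.395
```

>>> play_rows:
  steps:
    - [[0,0,-0.02,0,0,0],[0,0,-0.03,0,0,0],[0,0,-0.04,0,0,0],[-0.02,-0.02,-0.05,0,0,0],[-0.02,-0.02,-0.05,0,0,0],[0,-0.02,-0.02,0,0,0],[0,0,0,0,0,0],[0,0,0,0,0,0]]

```text
t: 30.02
tcp_pos: [0.5211, 0.0656, 0.2523]
tool_rot: [0.999, -0.037, -0.001, 0.0]
force: [0.4, -0.0, -0.2]
finger_gap: 0.398
```

```bash
python3 - <<'E'
from station import manip
from ov import *
from axis import axes
s=manip.sense(); print(s['t'],s['tcp_pos'],s['finger_gap'],s['force'])
p=manip.snapshot('wrist');im=p['img'][:,:,::-1].copy(); cv2.imwrite('pics/w20.png',im); axes(p)
for l in('dappen_dish','bur_block'):
    for d in manip.pinpoint(l,p)[:1]: print(l,d,ray(p,d['point'],0)[:2])
p=manip.snapshot('top'); cv2.imwrite('pics/t20.png',p['img'][:,:,::-1])
for l in('dappen_dish','bur_block'):
    for d in manip.pinpoint(l,p)[:1]: print(l,d,ray(p,d['point'],0)[:2])
E
```

```text
30.025 [0.52109303 0.06556255 0.25229701] 0.39837598128883184 [ 0.35816599 -0.00704137 -0.2057536 ]
curette 0.73 1731 c [0.5835 0.1534] yaw -0.075 ends [[0.4971, 0.16], [0.6669, 0.1471]] len 0.1704
elevator 0.93 1681 c [0.5706 0.1055] yaw -0.074 ends [[0.5115, 0.1098], [0.6379, 0.1005]] len 0.1268
tweezers 0.66 383 c [0.5491 0.0536] yaw -0.104 ends [[0.4966, 0.0591], [0.629, 0.0452]] len 0.1331
mouth_mirror 0.91 1533 c [0.5731 0.0032] yaw -0.071 ends [[0.4919, 0.009], [0.6374, -0.0013]] len 0.1459
dappen_dish {'point': [463.9, 125.1], 'score': 0.58} [ 0.58827854 -0.08372207]
bur_block {'point': [448.8, 292.6], 'score': 0.63} [ 0.40928502 -0.07523788]
dappen_dish {'point': [356.9, 182.9], 'score': 0.74} [ 0.58896565 -0.08176798]
bur_block {'point': [356.2, 279.6], 'score': 0.83} [ 0.41434286 -0.07485015]
```

View pics/w20.png

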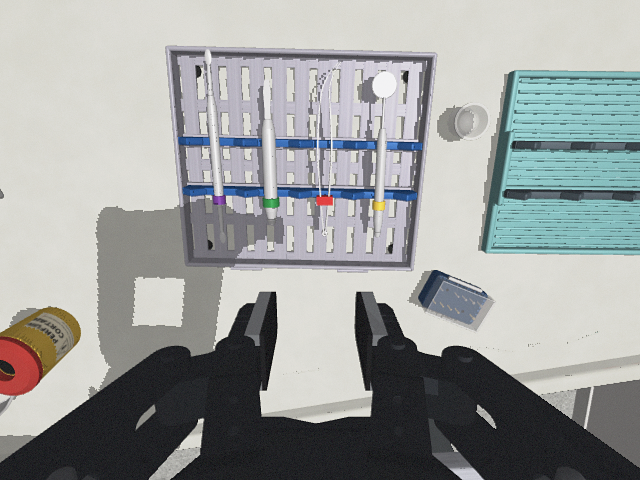

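```bash
python3 - <<'E'
from station import manip
from h import *
p=manip.snapshot('scene'); cv2.imwrite('pics/s20.png',cv2.resize(p['img'][215:320,180:345],None,fx=4.5,fy=4.5,interpolation=cv2.INTER_CUBIC)[:,:,::-1])
p=manip.snapshot('wrist');im=p['img'];hsv=cv2.cvtColor(im,cv2.COLOR_RGB2HSV).astype(int);H,Sa,V=hsv[...,0],hsv[...,1],hsv[...,2]
H0=dict(yellow=(.4962,-.3036),red=(.5051,-.2508),green=(.5073,-.2028),violet=(.5130,-.1558))
cols=dict(yellow=((18,32),120),red=((0,6),150),green=((50,75),120),violet=((125,150),60))
for n,((a,b),sx) in cols.items():
    m=((H>=a)&(H<=b)&(Sa>sx)).astype(np.uint8); m[:170]=0; m[220:]=0
    N,l,st,c=cv2.connectedComponentsWithStats(m); i=1+np.argmax(st[1:,4]); X=ray(p,c[i],.036)[:2]; d=X-H0[n]; print(n,st[i,4],X,d,np.hypot(*d))
E
```

```text
yellow 101 [0.52269872 0.0074056 ] [0.02649872 0.3110056 ] 0.3121324518186493
red 137 [0.53159368 0.05761338] [0.02649368 0.30841338] 0.3095492376949201
green 130 [0.53301794 0.1078202 ] [0.02571794 0.3106202 ] 0.3116830415623516
violet 112 [0.53897357 0.15584087] [0.02597357 0.31164087] 0.3127213775965588
```

View pics/s20.png

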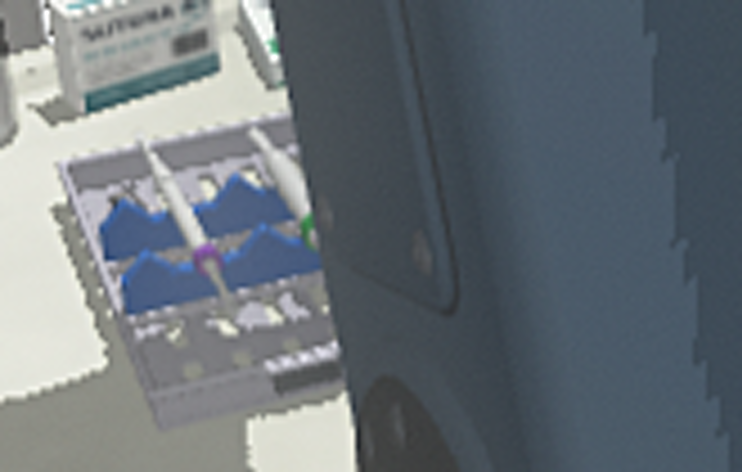

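The wrist picture shows all four instruments in their notches in the right order. The code rings moved 0.310–0.313 m. The scene picture shows the curette seated on both combs, and the robot is clear of everything. Handing in.

```bash
python3 - <<'E'
from station import manip
print(manip.sign_off())
E
```

```text
the job is handed in; nothing more can be done
None
```

I moved the four instruments one by one from the rest to the cassette. The left-to-right order is the same as before: curette, elevator, tweezers, mouth mirror. The job was handed in at about 30 s on the robot's clock, with the gripper open and well above the racks.

**Checks that passed:**
- **Position:** the code rings show shifts of 0.310–0.313 m per instrument, inside the allowed 0.2905–0.3335 m. Each lies in its own notch with its far end pointing away. The curette and mirror origins come out about 9–13 mm along the cassette's x, against a limit of -4 to 26 mm; I did not work this out for the other two.
- **Alignment:** the instruments lie within about 0.02 rad of the cassette's direction.
- **Dish and bur block:** they were seen within a few mm of where they stood at the start. The bur block readings of the two cameras differ by about 5 mm, which I put down to measuring error.

**Not fully checked or in disagreement:**
- **Seating:** the scene camera showed the curette down on both combs and only the far part of the elevator; the arm hid the tweezers and mirror. For the last three, I judged the seating from letting go at the same height I gripped them, plus the wrist picture.
- **Cassette pose:** the top and wrist cameras disagreed by about 2–3 mm, so I used a compromise between them.

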